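# Draw a spring rod to its test length and hold it

## Robot

A 7-joint arm with a two-finger parallel gripper is mounted at the origin on a cart in front of the work surface, level with it; the furniture and walls round the work are solid. World frame = base frame: x ahead of the robot, y to its left, z up, the work surface at z = 0. Lengths are in m, angles in rad, forces in N, time in s.
With the tool pointing down it reaches from about 0.4 to 0.875 m from the base axis. Payload 19.3 kg.
Tool frame: the origin (TCP) lies on the centre line of the jaws, within the pads' length; the fingertips stand 14 mm ahead of it and the grasp point (between the pads) lies 5 mm behind it; x points along the fingers, y is the direction in which the jaws open and shut, and the axes are right-handed (so a half turn about x gives the same grasp; the last joint's range is limited). The gripper opens to 85 mm and grips with 20 to 120 N. Pads are 22 mm wide; open, the fingers measure 114 mm over their backs; the gripper's body (76 mm by 85 mm) begins 54 mm behind the grasp point. The pads swing forward as they close: fully open they stand 13 mm farther back than shut.
Start: joints at [-1.275, 0.521, -0.036, 1.599, 0.021, 1.021, -0.113], TCP at [0.224, 0.584, 0.214] pointing down, gripper open.
Joint ranges: [-2.91, 2.91], [-0.3, 2.13], [-1.5, 1.42], [0.17, 2.43], [-1.26, 4.41], [0.16, 1.93], [-2.52, 2.52]. Speed limits (rad/s): [1.89, 1.89, 2.39, 2.39, 3.01, 3.01, 3.01].

## Interface

Orientations are given as [roll, pitch, yaw] about the fixed x, y, z axes, in that order (R = Rz(yaw) Ry(pitch) Rx(roll)).
In Python, from workcell import monitor, optics, bot gives the robot as it stands.
- The arm moves only by the tool arm_command, never from a script. Its arguments are lists of equal length, an entry for each row: "delta_pos": the shift along the tool's x, y, z as a fraction of full scale, a list of three; "rotation": the turn, a rotation vector about the tool's x, y, z as a fraction of full scale, a list of three. In form: {"delta_pos": [[dx, dy, dz], ...], "rotation": [[wx, wy, wz], ...]}. A call has 1 to 10 rows; each row shifts and turns the pose as measured when the row begins, along the tool's axes as they then stand; what a row does not reach is not made up. Full scale, the value 1, is 30 mm for a shift and 6 degrees for a turn. A row lasts 1/10 s, in which the tool goes at most 50 mm and 8.59 degrees, less where a joint would pass 70% of its speed; a pose out of reach is approached as far as the arm can. A call with a number of a shift or a turn outside -1 to 1 is refused whole. A call with a gripper value outside its range is refused whole. "gripper" is the closure, from -1 (fully open) to 1 (shut), so that 0 is half open, set as the call begins (left out, the last holds). The fingers move at their own pace and stop on an object; "grip_force" is the grip in N (left out, the last holds). Time passes only in rows, so rows that do not move let the fingers close. It gives the time, the measured TCP pose, the force and the opening at its end, in the units of the state.
- monitor.observe(): the state, without advancing time (a new reading comes with each control period).
- optics.grab_frame(name): name is "scene" or "top" or "wrist"; returns the picture (384x512x3 uint8, red, green, blue); there is no depth.
- optics.camera_params(name): a dict with "fx", "fy", "cx", "cy" (pixels), "dist_coeffs" ([k1, k2, p1, p2, k3] as OpenCV has them; the pictures are not rectified), "origin" and "rotation" of the camera in the world. Camera axes: x right, y down, z forward; pixel columns grow to the right and rows downward; lengths in m; the calibration is good to about 2 mm. A picture is of the moment at which its call begins: read the wrist's pose just before it. camera_params takes no time and is no camera call; for the wrist camera it gives the pose at the moment of the call.
- bot.job_done(): hands the job in, once; it reports no verdict.
The state is a dict: "clock": time; "qpos": joint angles; "qd": joint speeds; "joint_efforts": joint torques, N m; "position": TCP position; "tool_rot": TCP orientation; "force": force on the tool from outside, world axes, zero at the start; "moment": the same for the moment, N m; "grip_width": finger opening in m.
Only numpy, scipy, OpenCV 4.12 (cv2) and the standard library are available. Lean on these libraries where they do the work, as an engineer would, in place of code of your own. Each camera call takes 0.05 s, during which the arm holds its last target. There are 200 camera calls.

## Task

On the spring tester, first slide the cursor along its track until its pointer lines up with the pointer of the length gauge clamped at the near edge, while the spring rod stays home. Then draw the spring rod out of its brass barrel by its upright handle until its pointer lines up with the cursor's, without pulling it well past that mark, and finish while still holding the rod there against its spring. Leave the cursor set and the other things on the table undisturbed.

Things in the scene. Friction and masses are not known exactly. Their poses are not given: they have to be found in the camera images.
- tester: Spring tester, fixed: grey bed plate 180 x 270 x 10 mm, top 26 mm above the table, on rubber feet; origin below its centre at z = 0; turned in yaw. Its y runs along the rod to the robot's left, x away from the robot; offsets are in this frame. Lanes: brass barrel 28 mm thick at x = 50 mm, y = -130 to -25, axis 50 mm above table, rod out of its +y end; cursor track at x = -30; gauge at x = -72. Pointers in line have equal y.
- cursor (a joint): Position of the cursor along its track, 0 to 0.095 m, grows along the tester's +y; the cursor (grip and pointers) is at tester y = 5 mm + value. It starts at 0 to 22 mm, short of the gauge. Friction about 1.5 N; stays where it is left. White ticks beside the track every 5 mm.
- cursor_grip (a point): Centre of the top of the cursor's black upright grip, 78.5 mm above the table. Grip 14 x 14 mm, 34 mm tall, pinched from above; it stands on an aluminium carriage 26 (x) x 22 (y) mm whose top is 44.5 mm above the table. Thin steel pointers (3 mm wide, z 36 to 40 mm) at the middle of its y: a short one to -x ending 24 mm from the grip's axis, a long one to +x ending 42 mm from it.
- rod (a joint): How far the spring rod is drawn out, 0 (home, on its stop) to 0.095 m, along the tester's +y; handle and pointer are at tester y = 5 mm + value, so rod and cursor are in line when both joints read the same. An inner spring pulls it home: 4.2 N at 0, 70 N/m, about 9.8 N at 80 mm. It springs back if let go.
- rod_grip (a point): Centre of the top of the rod's black upright handle, 84 mm above the table. Handle 16 (x) x 14 (y) mm, from z = 34 to 84 mm, on the end of an 8 mm steel rod; pinch its upper part from above. A thin steel pointer (3 mm wide, z 36 to 40 mm) stands out to -x from its middle, ending 34 mm from its axis, 4 mm short of the cursor's when in line. At home its centre is 30 mm from the barrel's mouth.
- gauge: Length gauge, fixed on the bed plate's near lane: steel block 18 x 18 x 9 mm with a screw head on top (13 mm in all); origin centre of underside, 26 mm above the table, axes as the tester's. Its thin pointer stands out to +x at the origin's y, ending 17 mm from the origin. It stands at tester x = -72 mm, y = 45 to 85 mm (joint value in line with it = its tester y - 5 mm).
- ring_nut: black steel ring nut, 21 mm across, 15 mm tall, on the bed plate near its -y end (bystander); origin centre of its underside
- bevel_gear: small steel gear, 21 mm across, 12 mm tall, on the bed plate near its -y end (bystander)
- seal_tape: roll of thread-seal tape in a green ring, 60 mm across, 17 mm tall (bystander, left of the tester)
- putty_jar: pink jar, 56 mm across, 35 mm tall (bystander, left of the tester)
- graphite_jar: small navy jar with white lid, 33 mm across, 25 mm tall (bystander, left of the tester)
- spur_gear: steel gear 29 mm across, 13 mm tall (bystander, on the blue mat right of the tester)

How it is judged:
On the way, in this order (a step that is already met when the one before it is completed fails the run):
1. the cursor's pointer is in line with the gauge's (within 5 mm), at rest, with the rod still home (y of cursor_grip in the frame of gauge between -0.005 and 0.005 m and velocity of joint cursor between -0.01 and 0.01 m/s and value of joint rod below 0.01 m), for 0.3 s.
2. the rod is drawn out and held with its pointer in line with the cursor's (within 5 mm) (y of cursor_grip in the frame of gauge between -0.005 and 0.005 m and y of rod_grip in the frame of cursor_grip between -0.005 and 0.005 m and contact force between the fingers and rod above 2 N and velocity of joint rod between -0.01 and 0.01 m/s), for 0.3 s.
At the end, for the whole second after the job is handed in: The fingers hold the rod (more than 2 N on it), still, with its pointer within 5 mm of the cursor's, and the cursor's pointer is within 5 mm of the gauge's (all of step 2); the arm keeps its last pose, push and grip.
It fails at once if the rod is overstretched: drawn more than 15 mm past the gauge (y of rod_grip in the frame of gauge above 0.015 m).
It fails at once if a bystander is moved more than 30 mm (distance of any of ring_nut, bevel_gear, seal_tape, putty_jar, graphite_jar, spur_gear from where it was at the start of the episode above 0.03 m).
It also fails if it takes over 54 s, if anything falls off the work surface, if the arm or the gripper's body presses on something with over 40 N, if the wrist force passes 120 N, or if a joint passes its speed limit or range.

## Working session

There is one attempt and no reset: what is moved stays moved. The work goes in short steps, Python scripts to look and compute and a tool call to move; the robot and the scene stay as the last step left them, time stands still between calls to the robot, and variables do not carry over. Pictures are saved under pics/ and viewed, about 8 in all and at most 12, crops included, and the job is handed in when it is done.

Besides the shell and the picture viewer there is one more tool, called after ">>>" in YAML: its name, and indented under it one key for each argument. arm_command: Moves the arm, as the interface text tells. Its arguments: {"type":"object","properties":{"delta_pos":{"type":"array","items":{"type":"array","items":{"type":"number"}}},"rotation":{"type":"array","items":{"type":"array","items":{"type":"number"}}},"gripper":{"type":"number"},"grip_force":{"type":"number"}},"required":["delta_pos","rotation"]}

```bash
mkdir -p pics; ls
python3 - <<'E'
from workcell import monitor, optics, bot
import cv2
s=monitor.observe(); print(s)
for n in("top","scene"):
    cv2.imwrite(f"pics/{n}0.png",optics.grab_frame(n)[:,:,::-1]); print(n,optics.camera_params(n))
E
```

```text
pics
{'clock': 0.0, 'qpos': array([-1.27520593,  0.52200677, -0.03632456,  1.59997217,  0.02118049,
        1.02112461, -0.11279049]), 'qd': array([ 8.24648919e-04, -1.47245780e-03,  1.84716964e-03, -7.59677266e-04,
        5.81282222e-04,  4.39447459e-05, -3.09653784e-05]), 'joint_efforts': array([ 1.09564495e-03, -9.27122068e+01,  1.98084019e+00, -3.69942999e+01,
        1.79099233e-02,  8.25468771e-03, -6.21776917e-05]), 'position': array([0.22346178, 0.58331373, 0.21394312]), 'tool_rot': array([-1.51261444,  1.56966964, -1.87841861]), 'force': array([-0.63121845, -0.28856688,  0.06738683]), 'moment': array([ 0.02565742, -0.03447355,  0.03679227]), 'grip_width': 0.0855744467707905}
top {'fx': 365.6991826571278, 'fy': 365.6991826571278, 'cx': 257.7283551810495, 'cy': 187.60129202253015, 'dist_coeffs': array([0.01426145, 0.        , 0.        , 0.        , 0.        ]), 'origin': array([ 0.29382626, -0.19519997,  1.02815725]), 'rotation': array([-2.9266282 , -0.00550484, -1.45253229])}
scene {'fx': 386.9211971550852, 'fy': 386.9211971550852, 'cx': 254.0371074189626, 'cy': 194.6265818349219, 'dist_coeffs': array([0.00911583, 0.        , 0.        , 0.        , 0.        ]), 'origin': array([ 0.09200916, -0.65400459,  0.82393591]), 'rotation': array([-2.44713943,  0.01147007, -0.72311713])}
```

View pics/top0.png

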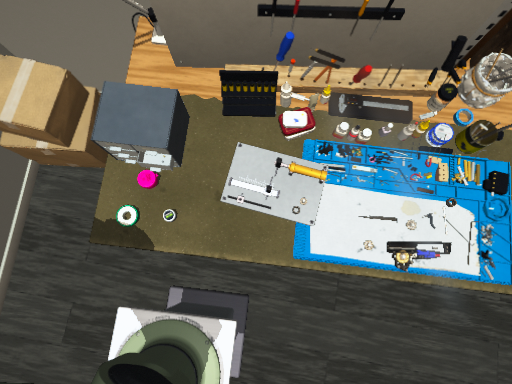

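View pics/scene0.png

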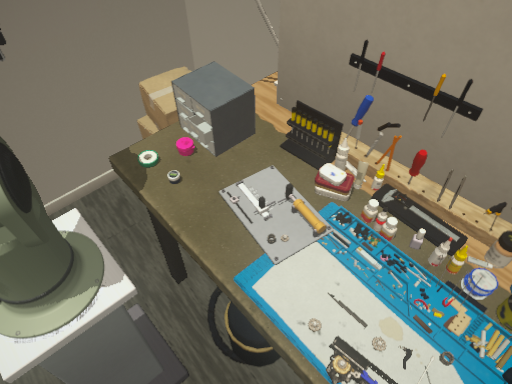

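Top view: the bed plate has corners near (238,143), (222,197), (320,226) and (328,172). The rod handle is at about (278,162) and the cursor at about (273,188). The arm is out of the way at the lower left. Next I'll zoom in.

```bash
cat > h.py <<'E'
import numpy as np, cv2
from scipy.spatial.transform import Rotation as R
from workcell import monitor, optics, bot
def cast(c,px,z):
    K=np.array([[c['fx'],0,c['cx']],[0,c['fy'],c['cy']],[0,0,1]])
    u=cv2.undistortPoints(np.array(px,float).reshape(-1,1,2),K,c['dist_coeffs'])[:,0]
    d=np.c_[u,np.ones(len(u))]@R.from_euler('xyz',c['rotation']).as_matrix().T
    o=c['origin']; return o+d*((z-o[2])/d[:,2])[:,None]
def proj(c,P):
    K=np.array([[c['fx'],0,c['cx']],[0,c['fy'],c['cy']],[0,0,1]])
    M=R.from_euler('xyz',c['rotation']).as_matrix()
    P=(np.atleast_2d(P)-c['origin'])@M
    return cv2.projectPoints(P,np.zeros(3),np.zeros(3),K,c['dist_coeffs'])[0][:,0]
E
python3 - <<'E'
from h import *
im=cv2.imread('pics/top0.png')
cv2.imwrite('pics/topc.png',cv2.resize(im[135:235,215:335],None,fx=6,fy=6,interpolation=cv2.INTER_CUBIC))
hsv=cv2.cvtColor(im,cv2.COLOR_BGR2HSV)
m=((hsv[...,1]<45)&(hsv[...,2]>110)).astype(np.uint8)*255
r=np.zeros_like(m); r[138:232,215:335]=m[138:232,215:335]
r=cv2.morphologyEx(r,cv2.MORPH_OPEN,np.ones((3,3)))
cs,_=cv2.findContours(r,cv2.RETR_EXTERNAL,cv2.CHAIN_APPROX_NONE)
c=max(cs,key=cv2.contourArea); h=cv2.convexHull(c)
P=cast(optics.camera_params('top'),h.reshape(-1,2),0.026)[:,:2]
b=cv2.minAreaRect((P*1000).astype(np.float32)); print(b)
print(cv2.boxPoints(cv2.minAreaRect(h)))
E
```

```text
((519.755859375, -246.10227966308594), (325.419921875, 198.54112243652344), 82.34188842773438)
[[218.2132  208.3366 ]
 [234.84009 140.99757]
 [349.2478  169.24638]
 [332.6209  236.5854 ]]
```

View pics/topc.png

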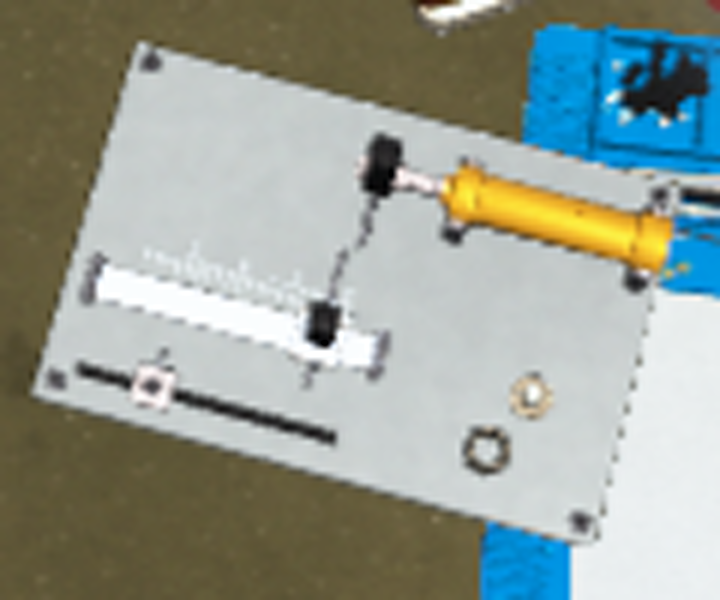

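The crop (6x, offset 215,135) shows plate corners at (140,43), (35,396) and (598,543). The gauge block is at (153,386), the cursor grip at (323,324) and the rod handle top at about (384,155).

Run:
```python
from h import *
c=optics.camera_params('top')
f=lambda p,z: cast(c,[((p[0]+.5)/6-.5+215,(p[1]+.5)/6-.5+135)],z)[0,:2]
A,B,C=[f(p,.026) for p in((140,43),(35,396),(598,543))]
print(A,B,C,np.linalg.norm(A-B),np.linalg.norm(B-C))
yv=(B-C); ang=np.arctan2(yv[1],yv[0])-np.pi/2; xv=A-B; a2=np.arctan2(xv[1],xv[0]); print('yaw',ang,a2)
yaw=(ang*270+a2*180)/450
M=np.array([[np.cos(yaw),-np.sin(yaw)],[np.sin(yaw),np.cos(yaw)]])
o=np.mean([A-M@[.09,.135],B-M@[-.09,.135],C-M@[-.09,-.135]],0); print('o',o,yaw)
t=lambda w:M.T@(w-o)
print('gauge',t(f((153,386),.037)),'cursor',t(f((323,322),.0785)),'rod',t(f((386,150),.084)))
print('screws',[t(f(p,.028)) for p in((151,61),(56,379),(581,522))])
print('gp',t(f((163,355),.035)), 'cursorptr',t(f((308,382),.038)))
np.save('T.npy',[o[0],o[1],yaw])
```

```text
[ 0.63927848 -0.10220478] [ 0.46269212 -0.07618203] [ 0.42568833 -0.34131154] 0.17849348934696163 0.26769933983807537
yaw -0.13867297018274782 -0.14631247487419938
o [ 0.53256238 -0.22201922] -0.14172877205932843
gauge [-0.07297556  0.08194546] cursor [-0.03277642  0.01318573] rod [0.04963383 0.00559204]
screws [array([0.08069903, 0.12589472]), array([-0.0798736 ,  0.12705329]), array([-0.08188638, -0.12326471])]
gp [-0.05743121  0.08155217] cursorptr [-0.05298982  0.01363276]
```

```bash
cat >> h.py <<'E'
def T():
    x,y,w=np.load('T.npy'); return np.array([x,y]),np.array([[np.cos(w),-np.sin(w)],[np.sin(w),np.cos(w)]]),w
def goto(xy,z,jaw='x',turn=True):
    "print shift (mm, tool axes) and turn (deg, tool axes) to the tester xy, height z, tool down, jaws along tester axis"
    s=monitor.observe(); o,M,w=T()
    Rm=R.from_euler('xyz',s['tool_rot']).as_matrix()
    j=M@([1,0] if jaw=='x' else [0,1]); j=np.r_[j,0]
    if j@Rm[:,1]<0: j=-j
    X=np.array([0,0,-1.]); Rt=np.c_[X,j,np.cross(X,j)]
    d=np.r_[o+M@np.array(xy),z]-s['position']
    print('clock',s['clock'],'pos',s['position'].round(4),'tester',(M.T@(s['position'][:2]-o)).round(4),'tool y',Rm[:,1].round(2),'z',Rm[:,2].round(2))
    print('shift now-axes mm',(Rm.T@d*1e3).round(1),'after-turn axes mm',(Rt.T@d*1e3).round(1),'turn deg',np.degrees(R.from_matrix(Rm.T@Rt).as_rotvec()).round(2))
    print('force',s['force'].round(1),'w',s['grip_width'],'q',s['qpos'].round(2))
E
python3 -c "
from h import *
goto((-.03,.013),.2,'x');goto((-.03,.013),.2,'y')"
```

```text
clock 0.1 pos [0.2235 0.5834 0.2139] tester [-0.4198  0.7536] tool y [ 0.36  0.93 -0.  ] z [ 0.93 -0.36  0.  ]
shift now-axes mm [  14.7 -635.5  544.6] after-turn axes mm [ 13.9 389.8 740.6] turn deg [7.716e+01 5.000e-02 5.000e-02]
force [ 0.2 -0.3  0. ] w 0.08531647062106272 q [-1.28  0.52 -0.04  1.6   0.02  1.02 -0.11]
clock 0.1 pos [0.2235 0.5834 0.2139] tester [-0.4198  0.7536] tool y [ 0.36  0.93 -0.  ] z [ 0.93 -0.36  0.  ]
shift now-axes mm [  14.7 -635.5  544.6] after-turn axes mm [  13.9 -740.6  389.8] turn deg [-12.84  -0.     0.06]
force [ 0.2 -0.3  0. ] w 0.08531647062106272 q [-1.28  0.52 -0.04  1.6   0.02  1.02 -0.11]
```

>>> arm_command:
  delta_pos:
    - [0, -0.9, 0.65]
    - [0, -0.9, 0.65]
    - [0, -0.9, 0.65]
    - [0, -0.9, 0.65]
    - [0, -0.9, 0.65]
    - [0, -0.9, 0.65]
    - [0, -0.9, 0.65]
    - [0, -0.9, 0.65]
    - [0, -0.9, 0.65]
    - [0, -0.9, 0.65]
  rotation:
    - [0, 0, 0]
    - [0, 0, 0]
    - [0, 0, 0]
    - [0, 0, 0]
    - [0, 0, 0]
    - [0, 0, 0]
    - [0, 0, 0]
    - [0, 0, 0]
    - [0, 0, 0]
    - [0, 0, 0]

```text
clock: 1.1
position: [0.3088, 0.2511, 0.2113]
tool_rot: [-1.893, 1.566, -2.253]
force: [0.4, -0.2, -0.0]
grip_width: 0.0853
```

>>> arm_command:
  delta_pos:
    - [0, -0.85, 0.75]
    - [0, -0.85, 0.75]
    - [0, -0.85, 0.75]
    - [0, -0.85, 0.75]
    - [0, -0.85, 0.75]
    - [0, -0.85, 0.75]
    - [0, -0.85, 0.75]
    - [0, -0.85, 0.75]
    - [0, -0.85, 0.75]
    - [0, -0.85, 0.75]
  rotation:
    - [0, 0, 0]
    - [0, 0, 0]
    - [0, 0, 0]
    - [0, 0, 0]
    - [0, 0, 0]
    - [0, 0, 0]
    - [0, 0, 0]
    - [0, 0, 0]
    - [0, 0, 0]
    - [0, 0, 0]

```text
clock: 2.1
position: [0.4311, -0.0811, 0.2124]
tool_rot: [-1.956, 1.566, -2.314]
force: [0.1, 1.2, 0.4]
grip_width: 0.0853
```

>>> arm_command:
  delta_pos:
    - [0, 0, 0]
    - [0, 0, 0]
    - [0, 0, 0]
    - [0, 0, 0]
    - [0, 0, 0]
    - [0, 0, 0]
    - [0, 0, 0]
    - [0, 0, 0]
    - [0, 0, 0]
    - [0, 0, 0]
  rotation:
    - [1, 0, 0]
    - [1, 0, 0]
    - [1, 0, 0]
    - [1, 0, 0]
    - [1, 0, 0]
    - [1, 0, 0]
    - [1, 0, 0]
    - [1, 0, 0]
    - [1, 0, 0]
    - [1, 0, 0]

```text
clock: 3.1
position: [0.4304, -0.0867, 0.2111]
tool_rot: [-1.002, 1.563, -2.455]
force: [-0.5, -0.2, 0.0]
grip_width: 0.0854
```

```bash
python3 -c "
from h import *
goto((-.03,.033),.2,'x')"
```

```text
clock 3.1 pos [ 0.4304 -0.0867  0.2111] tester [-0.1203  0.1195] tool y [ 0.99  0.12 -0.01] z [ 0.12 -0.99  0.  ]
shift now-axes mm [ 11.1  65.  106.8] after-turn axes mm [11.1 90.3 86.5] turn deg [14.9   0.29  0.34]
force [-0.5 -0.2  0. ] w 0.08539893902557054 q [-0.41  0.27  0.57  2.09 -0.18  0.84  0.38]
```

>>> arm_command:
  delta_pos:
    - [0, 0, 0]
    - [0, 0, 0]
    - [0, 0, 0]
    - [0, 0.75, 0.7]
    - [0, 0.75, 0.7]
    - [0, 0.75, 0.7]
    - [0, 0.75, 0.7]
    - [0, 0, 0]
  rotation:
    - [0.9, 0, 0]
    - [0.9, 0, 0]
    - [0.65, 0, 0.1]
    - [0, 0, 0]
    - [0, 0, 0]
    - [0, 0, 0]
    - [0, 0, 0]
    - [0, 0, 0]

```text
clock: 3.9
position: [0.5085, -0.1848, 0.2105]
tool_rot: [0.563, 1.565, -1.157]
force: [-1.2, 0.5, -0.7]
grip_width: 0.0853
```

Run:
```python
from h import *
goto((-.03,.013),.078)
c=optics.camera_params('wrist')
im=optics.grab_frame('wrist')[:,:,::-1]; cv2.imwrite('pics/w1.png',im); 
import json;json.dump({k:np.asarray(v).tolist() for k,v in c.items()},open('w1.json','w')); print(c)
```

```text
clock 3.9 pos [ 0.5085 -0.1848  0.2105] tester [-0.0291  0.0334] tool y [ 0.99 -0.15  0.  ] z [-0.15 -0.99  0.  ]
shift now-axes mm [132.6  -1.1  19.8] after-turn axes mm [132.5  -0.9  20.4] turn deg [-0.43  0.26 -0.16]
force [-1.2  0.5 -0.7] w 0.08527440888113005 q [-0.2   0.45  0.6   1.85 -0.31  0.93  0.39]
{'fx': 326.71701386472245, 'fy': 326.71701386472245, 'cx': 258.9981564920621, 'cy': 185.40312488208517, 'dist_coeffs': array([-0.06865141,  0.        ,  0.        ,  0.        ,  0.        ]), 'origin': array([ 0.51938673, -0.11274233,  0.36973811]), 'rotation': array([ 2.85128384, -0.00316959, -0.14996167])}
```

View pics/w1.png

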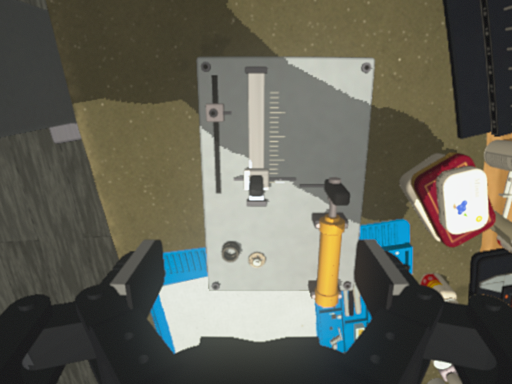

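The wrist view shows the gauge at about (215,113), cursor pointers on row ~179, rod pointer on row ~185, and plate corners at about (197,58), (374,58) and (208,291). I'll crop it for exact rows.

Run:
```python
from h import *
im=cv2.imread('pics/w1.png')
cv2.imwrite('pics/w1c.png',cv2.resize(im[95:215,195:355],None,fx=5,fy=5,interpolation=cv2.INTER_CUBIC))
g=im.astype(int).sum(2)//3
print('gauge ptr',g[105:122,224:232].mean(1).round())
print('cur short',g[170:190,234:242].mean(1).round())
print('cur long',g[170:190,272:292].mean(1).round())
print('rod ptr',g[176:196,303:322].mean(1).round())
```

```text
gauge ptr [118. 118. 118. 119. 120. 116.  97.  89.  92. 102. 115. 119. 119. 119.
 119. 120. 122.]
cur short [204. 204. 204. 204. 201. 181. 151. 128. 124. 137. 162. 200. 207. 205.
 205. 203. 203. 202. 201. 201.]
cur long [125. 122. 128. 136. 127. 123. 118.  98.  94. 104. 139. 190. 212. 207.
 202. 202. 202. 202. 202. 201.]
rod ptr [120. 120. 121. 120. 121. 121. 122. 113.  83.  86.  94. 108. 120. 124.
 126. 130. 140. 152. 158. 162.]
```

View pics/w1c.png

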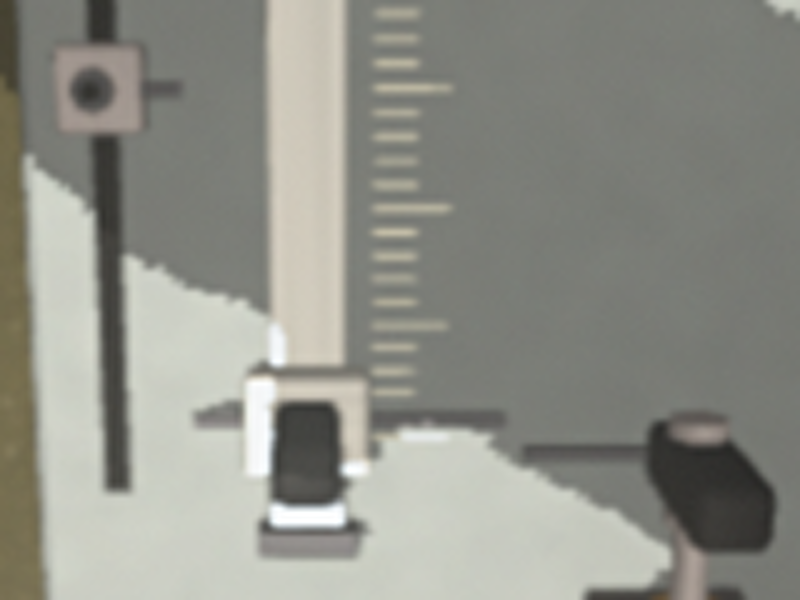

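Run:
```python
from h import *
import json
c={k:np.array(v) if isinstance(v,list) else v for k,v in json.load(open('w1.json')).items()}
o,M,w=T()
t=lambda p,z:((cast(c,[p],z)[0,:2]-o)@M).round(4)
for n,p,z in(('gauge ptr',(227,112.5),.033),('gauge top edge block',(214.5,103.9),.035),('block low',(214.5,121.8),.035),('cur short',(238,177.9),.038),('cur long',(282,178),.038),('rod ptr',(312,185.1),.038),('corner+x+y',(373.5,58),.026),('-x+y',(197,58),.026),('-x-y',(208.5,291),.026),('cursor top far edge mid',(195+310/5,95+490/5),.0785),('grip top near',(195+306/5,95+405/5),.0785)):
    print(n,t(p,z),cast(c,[p],z)[0].round(4))
```

```text
gauge ptr [-0.06   0.083] [ 0.4849 -0.1314  0.033 ]
gauge top edge block [-0.072   0.0918] [ 0.4742 -0.121   0.035 ]
block low [-0.0728  0.074 ] [ 0.4709 -0.1385  0.035 ]
cur short [-0.0503  0.0157] [ 0.485  -0.1994  0.038 ]
cur long [-0.004   0.0151] [ 0.5308 -0.2065  0.038 ]
rod ptr [0.028 0.007] [ 0.5613 -0.219   0.038 ]
corner+x+y [0.0876 0.1358] [ 0.6385 -0.0999  0.026 ]
-x+y [-0.0888  0.1365] [ 0.4639 -0.0744  0.026 ]
-x-y [-0.0913 -0.131 ] [ 0.4237 -0.3388  0.026 ]
cursor top far edge mid [-0.0302  0.0119] [ 0.5043 -0.206   0.0785]
grip top near [-0.0308  0.0284] [ 0.5061 -0.1896  0.0785]
```

>>> arm_command:
  delta_pos:
    - [0.3, -0.03, 0.6]
    - [0.8, 0, 0]
    - [0.8, 0, 0]
    - [0.8, 0, 0]
    - [0.5, 0, 0]
    - [0, 0, 0]
  rotation:
    - [-0.07, 0.04, -0.03]
    - [0, 0, 0]
    - [0, 0, 0]
    - [0, 0, 0]
    - [0, 0, 0]
    - [0, 0, 0]

```text
clock: 4.55
position: [0.5014, -0.1973, 0.111]
tool_rot: [-2.258, 1.567, 2.316]
force: [0.4, 0.4, 0.3]
grip_width: 0.0853
```

Run:
```python
from h import *
o,M,w=T(); o2=o+M@[-.0005,.0015]; np.save('T.npy',[o2[0],o2[1],w])
goto((-.03,.0135),.072)
```

```text
clock 4.55 pos [ 0.5014 -0.1973  0.111 ] tester [-0.0338  0.0185] tool y [ 0.99 -0.14 -0.  ] z [-0.14 -0.99 -0.  ]
shift now-axes mm [38.9  3.9  5.2] after-turn axes mm [39.   3.8  5. ] turn deg [ 0.17 -0.15  0.19]
force [0.4 0.4 0.3] w 0.08529742437332186 q [-0.1   0.59  0.51  1.94 -0.42  0.73  0.52]
```

>>> arm_command:
  delta_pos:
    - [0.4, 0.15, 0.2]
    - [0.6, 0, 0]
    - [0.4, 0, 0]
    - [0, 0, 0]
    - [0, 0, 0]
  rotation:
    - [0, 0, 0]
    - [0, 0, 0]
    - [0, 0, 0]
    - [0, 0, 0]
    - [0, 0, 0]

```text
clock: 5.05
position: [0.5065, -0.204, 0.0689]
tool_rot: [-2.928, 1.568, 1.648]
force: [-0.0, 0.1, -0.5]
grip_width: 0.0853
```

Run:
```python
from h import *
goto((-.03,.0135),.072)
```

```text
clock 5.05 pos [ 0.5065 -0.204   0.0689] tester [-0.0278  0.0126] tool y [ 0.99 -0.14 -0.  ] z [-0.14 -0.99 -0.  ]
shift now-axes mm [-3.1 -2.2 -0.9] after-turn axes mm [-3.1 -2.2 -0.9] turn deg [ 0.25 -0.16  0.03]
force [-0.   0.1 -0.5] w 0.08527977148814513 q [-0.05  0.66  0.46  1.94 -0.47  0.65  0.57]
```

>>> arm_command:
  delta_pos:
    - [-0.1, -0.07, 0]
    - [0, 0, 0]
    - [0, 0, 0]
    - [0, 0, 0]
    - [0, 0, 0]
    - [0, 0, 0]
    - [0, 0, 0]
    - [0, 0, 0]
    - [0, 0, 0]
    - [0, 0, 0]
  rotation:
    - [0, 0, 0]
    - [0, 0, 0]
    - [0, 0, 0]
    - [0, 0, 0]
    - [0, 0, 0]
    - [0, 0, 0]
    - [0, 0, 0]
    - [0, 0, 0]
    - [0, 0, 0]
    - [0, 0, 0]
  gripper: 1
  grip_force: 25

```text
clock: 6.05
position: [0.5054, -0.204, 0.0743]
tool_rot: [2.367, 1.567, 0.659]
force: [0.1, 1.0, 0.2]
grip_width: -0.0
```

Run:
```python
from h import *
goto((-.03,.081),.072)
```

```text
clock 6.05 pos [ 0.5054 -0.204   0.0743] tester [-0.0289  0.0125] tool y [ 0.99 -0.14  0.  ] z [-0.14 -0.99 -0.  ]
shift now-axes mm [  2.5  -0.8 -68.5] after-turn axes mm [  2.3  -1.1 -68.5] turn deg [ 0.27 -0.15 -0.14]
force [0.1 1.  0.2] w -3.914228947980906e-05 q [-0.05  0.65  0.46  1.94 -0.46  0.65  0.57]
```

The fingers closed on nothing, so I'll look before moving.

Run:
```python
from h import *
w=optics.grab_frame('wrist')[:,:,::-1]; t=optics.grab_frame('top')[:,:,::-1]; s=optics.grab_frame('scene')[:,:,::-1]
a=cv2.resize(w,(400,300)); b=cv2.resize(t[135:235,215:335],(400,300),interpolation=cv2.INTER_CUBIC); d=cv2.resize(s[150:270,210:340],(400,300),interpolation=cv2.INTER_CUBIC)
cv2.imwrite('pics/m2.png',np.vstack([np.hstack([a,b]),np.hstack([d,cv2.resize(w[150:384,100:412],(400,300))])]))
```

```text
(no output)
```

View pics/m2.png

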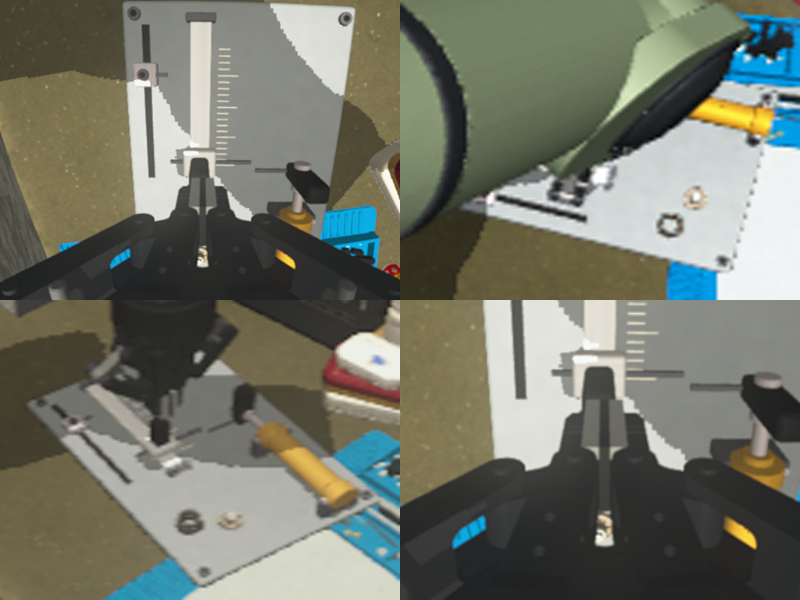

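Run:
```python
from h import *
o,M,w=T()
s=monitor.observe(); c=optics.camera_params('wrist'); im=optics.grab_frame('wrist')[:,:,::-1]
cv2.imwrite('pics/w3.png',im); print(c['origin'],c['rotation'])
Rm=R.from_euler('xyz',s['tool_rot']).as_matrix(); p=s['position']
tip=p+Rm[:,0]*.014
g=lambda x,y,z:np.r_[o+M@[x,y],z]
pts={'tip':tip,'tip+y':tip+Rm[:,1]*.01,'tcp':p,'grasp':p-Rm[:,0]*.005}
for y in(.0065,.0205):
  for z in(.0445,.0785): pts[f'grip{y},{z}']=g(-.03,y,z)
cs=optics.camera_params('scene')
out=cv2.resize(im[150:300,170:350],None,fx=4,fy=4,interpolation=cv2.INTER_CUBIC)
for k,v in pts.items():
    q=proj(c,v)[0]; print(k,v.round(3),q.round(1),'scene',proj(cs,v)[0].round(1))
    cv2.circle(out,(int((q[0]-170)*4),int((q[1]-150)*4)),3,(0,0,255) if 'grip' in k else (0,255,0),-1)
cv2.imwrite('pics/w3c.png',out)
```

```text
[ 0.51533662 -0.13293679  0.2340758 ] [ 2.85842377e+00 -2.81697509e-03 -1.37728758e-01]
tip [ 0.505 -0.204  0.06 ] [258.1 220.9] scene [262.3 202.2]
tip+y [ 0.515 -0.205  0.06 ] [275.5 220.9] scene [265.6 200.4]
tcp [ 0.505 -0.204  0.074] [258.  231.1] scene [262.3 198.7]
grasp [ 0.505 -0.204  0.079] [258.  235.1] scene [262.4 197.4]
grip0.0065,0.0445 [ 0.503 -0.21   0.044] [256.3 220.2] scene [263.3 207.8]
grip0.0065,0.0785 [ 0.503 -0.21   0.078] [255.9 244.8] scene [263.4 199.4]
grip0.0205,0.0445 [ 0.505 -0.196  0.044] [256.3 198.9] scene [260.2 204.2]
grip0.0205,0.0785 [ 0.505 -0.196  0.078] [256.  220.1] scene [260.2 195.8]
```

View pics/w3c.png

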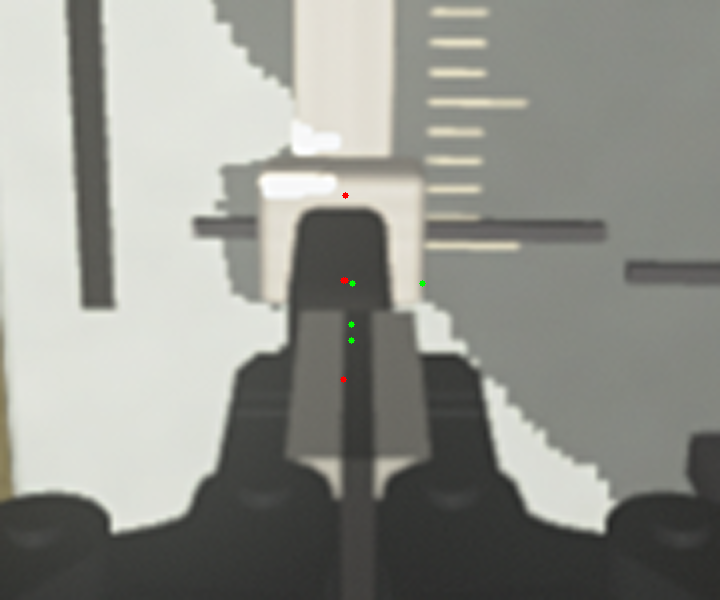

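The pads are shut, but they sit above the grip instead of around it: the grip is hidden behind the pad tips, with no contact force. I'll open, go lower and try again.

>>> arm_command:
  delta_pos:
    - [0, -0.03, 0]
    - [0, 0, 0]
    - [0, 0, 0]
    - [0, 0, 0]
    - [0, 0, 0]
    - [0.25, 0, 0]
    - [0.23, 0, 0]
    - [0, 0, 0]
  rotation:
    - [0, 0, 0]
    - [0, 0, 0]
    - [0, 0, 0]
    - [0, 0, 0]
    - [0, 0, 0]
    - [0, 0, 0]
    - [0, 0, 0]
    - [0, 0, 0]
  gripper: 0

```text
clock: 7.05
position: [0.5045, -0.2037, 0.0586]
tool_rot: [2.401, 1.567, 0.694]
force: [-0.5, 0.3, -0.3]
grip_width: 0.0425
```

Run:
```python
from h import *
goto((-.03,.0135),.060)
w=optics.grab_frame('wrist')[:,:,::-1]; s=optics.grab_frame('scene')[:,:,::-1]
cv2.imwrite('pics/m4.png',np.hstack([cv2.resize(w[150:300,170:350],(400,333),interpolation=cv2.INTER_CUBIC),cv2.resize(s[165:225,227:299],(400,333),interpolation=cv2.INTER_CUBIC)]))
```

```text
clock 7.05 pos [ 0.5045 -0.2037  0.0586] tester [-0.0299  0.0127] tool y [ 0.99 -0.14  0.  ] z [-0.14 -0.99 -0.  ]
shift now-axes mm [-1.4 -0.1 -0.8] after-turn axes mm [-1.4 -0.1 -0.8] turn deg [ 0.28 -0.16 -0.14]
force [-0.5  0.3 -0.3] w 0.04245778818979964 q [-0.04  0.67  0.44  1.95 -0.48  0.62  0.58]
```

View pics/m4.png

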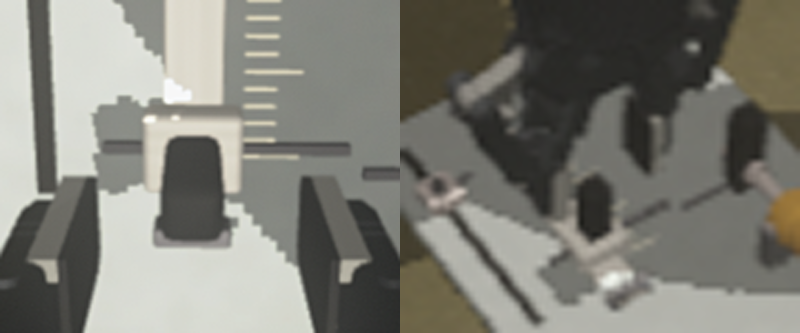

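Run:
```python
from h import *
from scipy.optimize import fsolve
o,M,w=T(); g=lambda x,y,z:np.r_[o+M@[x,y],z]
c=optics.camera_params('wrist'); cs=optics.camera_params('scene')
for rs in(197,199.8,202):
  for rw in (230.5,):
    print(rs,fsolve(lambda v:[proj(c,g(-.03,v[0]+.011,v[1]))[0,1]-rw,proj(cs,g(-.03,v[0]-.011,v[1]))[0,1]-rs],[.013,.06]))
```

```text
197 [0.01547594 0.08980132]
199.8 [0.01212657 0.08231295]
202 [0.00947537 0.0763855 ]
```

Two-view triangulation puts the pad tips at z≈0.08 with the TCP at 0.0586. So the tips sit about 20 mm behind the reported TCP, where the sheet says 14 mm ahead. I'll step lower and watch the force.

>>> arm_command:
  delta_pos:
    - [0.13, 0, -0.03]
    - [0.13, 0, 0]
    - [0.13, 0, 0]
    - [0, 0, 0]
  rotation:
    - [0, 0, 0]
    - [0, 0, 0]
    - [0, 0, 0]
    - [0, 0, 0]

```text
clock: 7.55
position: [0.5051, -0.2029, 0.0467]
tool_rot: [2.184, 1.566, 0.476]
force: [0.4, -0.5, 0.2]
grip_width: 0.0426
```

>>> arm_command:
  delta_pos:
    - [0, 0, 0]
    - [0, 0, 0]
    - [0, 0, 0]
    - [0, 0, 0]
    - [0, 0, 0]
  rotation:
    - [0, 0, 0]
    - [0, 0, 0]
    - [0, 0, 0]
    - [0, 0, 0]
    - [0, 0, 0]
  gripper: 1
  grip_force: 25

```text
clock: 8.05
position: [0.5033, -0.2028, 0.0469]
tool_rot: [2.958, 1.567, 1.249]
force: [1.2, 0.0, -5.9]
grip_width: 0.0133
```

Run:
```python
from h import *
goto((-.03,.081),.047)
```

```text
clock 8.05 pos [ 0.5033 -0.2028  0.0469] tester [-0.0312  0.0134] tool y [ 0.99 -0.14  0.  ] z [-0.14 -0.99 -0.  ]
shift now-axes mm [  0.2   1.5 -67.6] after-turn axes mm [ -0.1   1.2 -67.6] turn deg [ 0.22 -0.19 -0.04]
force [ 1.2  0.  -5.9] w 0.013286572661984271 q [-0.03  0.69  0.43  1.96 -0.49  0.6   0.59]
```

Gripped at 13.3 mm. Now I'll slide it.

>>> arm_command:
  delta_pos:
    - [0, 0, -0.2]
    - [0, 0, -0.3]
    - [0, 0, -0.3]
    - [0, 0, -0.3]
    - [0, 0, -0.3]
    - [0, 0, -0.3]
    - [0, 0, -0.2]
    - [0, 0, 0]
    - [0, 0, 0]
  rotation:
    - [0, 0, 0]
    - [0, 0, 0]
    - [0, 0, 0]
    - [0, 0, 0]
    - [0, 0, 0]
    - [0, 0, 0]
    - [0, 0, 0]
    - [0, 0, 0]
    - [0, 0, 0]

```text
clock: 8.95
position: [0.5127, -0.1402, 0.0469]
tool_rot: [2.588, 1.567, 0.882]
force: [1.0, -1.8, -5.6]
grip_width: 0.013
```

```bash
cat > look.py <<'E'
import sys
from h import *
goto((-.03,.081),.047)
c=optics.camera_params('wrist'); im=optics.grab_frame('wrist')[:,:,::-1]; cv2.imwrite(sys.argv[1],im)
o,M,w=T(); g=im.mean(2)
def row(x0,x1,y,z,lab):
    "dark-line y at tester x0..x1 near y, height z: profile sampled by projecting tester points"
    ys=np.arange(y-.012,y+.012,.0005); xs=np.linspace(x0,x1,12)
    P=np.array([np.r_[o+M@[a,b],z] for b in ys for a in xs]); q=proj(c,P).astype(np.float32)
    v=cv2.remap(g.astype(np.float32),q[:,:1],q[:,1:],cv2.INTER_LINEAR).reshape(len(ys),-1)
    v=np.median(v,1); d=np.clip(np.median(v)-8-v,0,None); print(lab,'y',(ys@d/d.sum()).round(4) if d.sum() else None,'depth',d.max().round(0))
a=[float(x) for x in sys.argv[2:]]
row(-.062,-.057,a[0],.035,'gauge'); row(-.053,-.046,a[1],.038,'cursor short'); row(-.008,.009,a[1],.038,'cursor long'); row(.018,.036,a[2],.038,'rod')
E
python3 look.py pics/w5.png .081 .072 .005
```

```text
clock 8.95 pos [ 0.5127 -0.1402  0.0469] tester [-0.0307  0.0767] tool y [ 0.99 -0.14  0.  ] z [-0.14 -0.99 -0.  ]
shift now-axes mm [-0.1  0.7 -4.3] after-turn axes mm [-0.1  0.7 -4.3] turn deg [ 0.34 -0.17 -0.1 ]
force [ 1.  -1.8 -5.6] w 0.013027160100347265 q [-0.15  0.68  0.43  1.99 -0.51  0.58  0.49]
gauge y 0.082 depth 71.0
cursor short y 0.0652 depth 30.0
cursor long y 0.0763 depth 53.0
rod y -0.0059 depth 8.0
```

>>> arm_command:
  delta_pos:
    - [0, 0, -0.1]
    - [0, 0, -0.06]
    - [0, 0, 0]
    - [0, 0, 0]
  rotation:
    - [0, 0, 0]
    - [0, 0, 0]
    - [0, 0, 0]
    - [0, 0, 0]

```text
clock: 9.4
position: [0.5133, -0.1361, 0.0469]
tool_rot: [2.509, 1.568, 0.801]
force: [2.3, -0.6, -5.4]
grip_width: 0.0129
```

```bash
python3 look.py pics/w6.png .081 .080 .005; python3 -c "
from h import *
im=cv2.imread('pics/w6.png');cv2.imwrite('pics/w6c.png',cv2.resize(im[130:280,170:370],None,fx=4,fy=4,interpolation=cv2.INTER_CUBIC))"
```

```text
clock 9.4 pos [ 0.5133 -0.1361  0.0469] tester [-0.0307  0.0808] tool y [ 0.99 -0.14  0.  ] z [-0.14 -0.99 -0.  ]
shift now-axes mm [-0.1  0.7 -0.2] after-turn axes mm [-0.1  0.7 -0.2] turn deg [ 0.24 -0.15 -0.11]
force [ 2.3 -0.6 -5.4] w 0.012893137248706157 q [-0.16  0.68  0.43  1.99 -0.51  0.58  0.48]
gauge y 0.0829 depth 60.0
cursor short y 0.0733 depth 65.0
cursor long y 0.0804 depth 51.0
rod y -0.004 depth 8.0
```

View pics/w6c.png

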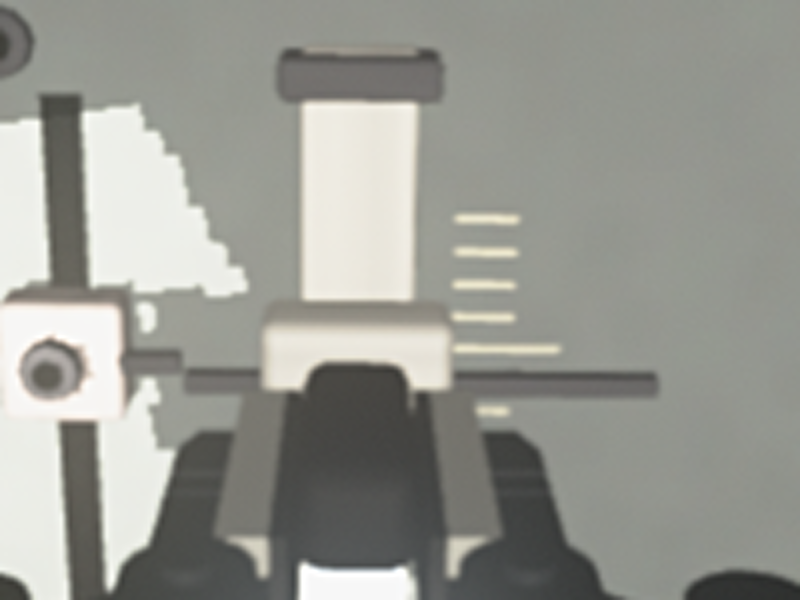

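The cursor's long pointer measures y≈0.0804. The gauge reads 0.081–0.083 depending on its pointer height, and the move of 67.4 mm matches the 67.7 mm measured difference. I'll release and check from above.

>>> arm_command:
  delta_pos:
    - [0, 0, 0]
    - [0, 0, 0]
    - [0, 0, 0]
    - [0, 0, 0]
    - [-0.4, 0, 0]
    - [-0.8, 0, 0]
    - [-0.8, 0, 0]
    - [-0.8, 0, 0]
    - [-0.8, 0, 0]
    - [0, 0, 0]
  rotation:
    - [0, 0, 0]
    - [0, 0, 0]
    - [0, 0, 0]
    - [0, 0, 0]
    - [0, 0, 0]
    - [0, 0, 0]
    - [0, 0, 0]
    - [0, 0, 0]
    - [0, 0, 0]
    - [0, 0, 0]
  gripper: 0

```text
clock: 10.45
position: [0.5119, -0.1374, 0.1631]
tool_rot: [2.797, 1.568, 1.087]
force: [0.2, 0.8, 0.1]
grip_width: 0.0427
```

```bash
python3 look.py pics/w7.png .081 .080 .005; python3 -c "
from h import *
goto((.05,.005),.157)
im=cv2.imread('pics/w7.png');cv2.imwrite('pics/w7c.png',cv2.resize(im[60:260,150:410],None,fx=3,fy=3,interpolation=cv2.INTER_CUBIC))"
```

```text
clock 10.45 pos [ 0.5119 -0.1374  0.1631] tester [-0.0319  0.0794] tool y [ 0.99 -0.14  0.  ] z [-0.14 -0.99 -0.  ]
shift now-axes mm [116.1   1.7  -1.3] after-turn axes mm [116.1   1.9  -1.6] turn deg [ 0.12 -0.17 -0.06]
force [0.2 0.8 0.1] w 0.042653377038592746 q [-0.27  0.5   0.58  1.92 -0.37  0.82  0.37]
gauge y 0.0824 depth 33.0
cursor short y 0.081 depth 36.0
cursor long y 0.0806 depth 32.0
rod y -0.0049 depth 21.0
clock 10.5 pos [ 0.5115 -0.1371  0.1618] tester [-0.0324  0.0796] tool y [ 0.99 -0.14 -0.  ] z [-0.14 -0.99 -0.  ]
shift now-axes mm [ 4.6 82.2 74.8] after-turn axes mm [ 4.8 82.4 74.6] turn deg [ 0.14 -0.18  0.01]
force [ 0.2  0.4 -0.2] w 0.04258973216613957 q [-0.27  0.5   0.58  1.93 -0.38  0.82  0.38]
```

View pics/w7c.png

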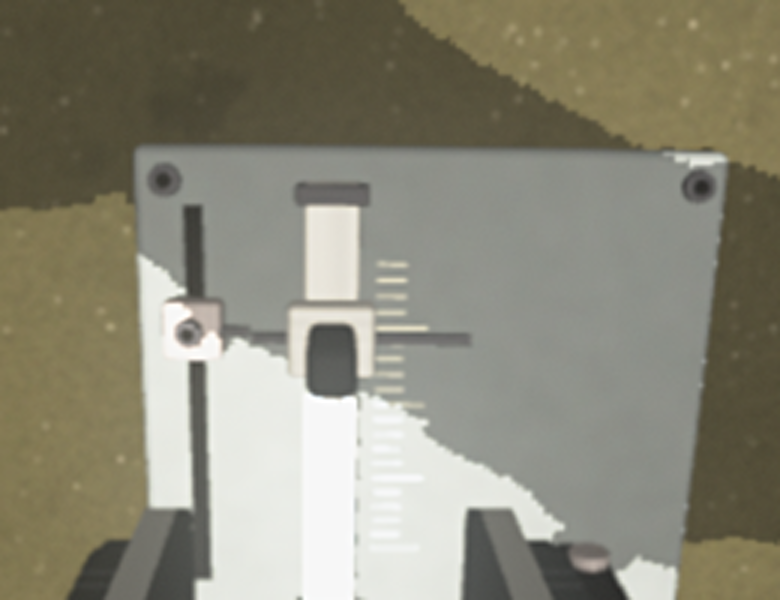

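The cursor pointers read 0.081 and 0.0806, in line with the gauge at about 0.081–0.082, and the cursor stayed put after release. Next I'll go over the rod handle.

>>> arm_command:
  delta_pos:
    - [0, 0.7, 0.6]
    - [0, 0.7, 0.65]
    - [0, 0.7, 0.65]
    - [0, 0.65, 0.6]
    - [0, 0, 0]
    - [0, 0, 0]
  rotation:
    - [0, 0, 0]
    - [0, 0, 0]
    - [0, 0, 0]
    - [0, 0, 0]
    - [0, 0, 0]
    - [0, 0, 0]

```text
clock: 11.1
position: [0.5833, -0.224, 0.1594]
tool_rot: [-2.404, 1.564, 2.171]
force: [-0.6, 0.2, -0.3]
grip_width: 0.0426
```

```bash
python3 -c "
from h import *
goto((.05,.005),.05)"
```

```text
clock 11.1 pos [ 0.5833 -0.224   0.1594] tester [0.051  0.0037] tool y [ 0.99 -0.14 -0.  ] z [-0.14 -0.99 -0.01]
shift now-axes mm [109.4  -0.5  -0.8] after-turn axes mm [109.4  -1.   -1.3] turn deg [ 0.24 -0.29  0.27]
force [-0.6  0.2 -0.3] w 0.042608183927413876 q [-0.08  0.65  0.55  1.67 -0.41  0.94  0.49]
```

>>> arm_command:
  delta_pos:
    - [0.6, -0.03, -0.04]
    - [0.8, 0, 0]
    - [0.8, 0, 0]
    - [0.6, 0, 0]
    - [0.4, 0, 0]
    - [0, 0, 0]
  rotation:
    - [0.04, -0.04, 0.04]
    - [0, 0, 0]
    - [0, 0, 0]
    - [0, 0, 0]
    - [0, 0, 0]
    - [0, 0, 0]

```text
clock: 11.7
position: [0.5798, -0.2182, 0.0597]
tool_rot: [-2.335, 1.567, 2.238]
force: [-0.4, 0.1, 0.1]
grip_width: 0.0426
```

```bash
python3 -c "
from h import *
goto((.05,.005),.05)"
```

```text
clock 11.7 pos [ 0.5798 -0.2182  0.0597] tester [0.0467 0.0089] tool y [ 0.99 -0.14 -0.  ] z [-0.14 -0.99 -0.  ]
shift now-axes mm [9.7 3.3 4. ] after-turn axes mm [9.7 3.3 3.9] turn deg [ 0.12 -0.15  0.16]
force [-0.4  0.1  0.1] w 0.04258097381527904 q [-0.04  0.77  0.47  1.74 -0.49  0.75  0.54]
```

>>> arm_command:
  delta_pos:
    - [0.15, 0.11, 0.13]
    - [0.17, 0, 0]
    - [0, 0, 0]
  rotation:
    - [0, 0, 0]
    - [0, 0, 0]
    - [0, 0, 0]

```text
clock: 12.0
position: [0.5834, -0.2227, 0.0512]
tool_rot: [-2.762, 1.568, 1.811]
force: [-0.4, 0.9, 0.4]
grip_width: 0.0426
```

>>> arm_command:
  delta_pos:
    - [0, 0, 0]
    - [0, 0, 0]
    - [0, 0, 0]
    - [0, 0, 0]
    - [0, 0, 0]
    - [0, 0, 0]
  rotation:
    - [0, 0, 0]
    - [0, 0, 0]
    - [0, 0, 0]
    - [0, 0, 0]
    - [0, 0, 0]
    - [0, 0, 0]
  gripper: 1
  grip_force: 60

```text
clock: 12.6
position: [0.581, -0.2225, 0.0521]
tool_rot: [-2.206, 1.565, 2.366]
force: [-1.2, -0.1, -2.8]
grip_width: 0.0144
```

```bash
python3 -c "
from h import *
goto((.05,.081),.05)"; python3 look.py pics/w8.png .081 .081 .005 | tail -4
```

```text
clock 12.6 pos [ 0.581  -0.2225  0.0521] tester [0.0486 0.0048] tool y [ 0.99 -0.14 -0.  ] z [-0.14 -0.99 -0.  ]
shift now-axes mm [  2.4   1.6 -76.2] after-turn axes mm [  2.1   1.4 -76.2] turn deg [ 0.09 -0.2   0.27]
force [-1.2 -0.1 -2.8] w 0.01443096193551289 q [-0.03  0.78  0.47  1.74 -0.49  0.75  0.55]
gauge y 0.0878 depth 18.0
cursor short y 0.089 depth 5.0
cursor long y 0.0802 depth 27.0
rod y 0.002 depth 42.0
```

>>> arm_command:
  delta_pos:
    - [0, 0, -0.2]
    - [0, 0, -0.3]
    - [0, 0, -0.3]
    - [0, 0, -0.3]
    - [0, 0, -0.3]
    - [0, 0, -0.3]
    - [0, 0, -0.3]
    - [0, 0, -0.2]
    - [0, 0, 0]
    - [0, 0, 0]
  rotation:
    - [0, 0, 0]
    - [0, 0, 0]
    - [0, 0, 0]
    - [0, 0, 0]
    - [0, 0, 0]
    - [0, 0, 0]
    - [0, 0, 0]
    - [0, 0, 0]
    - [0, 0, 0]
    - [0, 0, 0]

```text
clock: 13.65
position: [0.5896, -0.1656, 0.0522]
tool_rot: [-0.039, 1.558, -1.757]
force: [0.6, -8.3, -7.7]
grip_width: 0.0142
```

```bash
python3 -c "
from h import *
goto((.05,.081),.05)"; python3 look.py pics/w9.png .081 .081 .070 | tail -4
```

```text
clock 13.65 pos [ 0.5896 -0.1656  0.0522] tester [0.049  0.0624] tool y [ 0.99 -0.15 -0.  ] z [-0.15 -0.99  0.01]
shift now-axes mm [  1.9   0.9 -18.6] after-turn axes mm [  2.2   1.  -18.6] turn deg [-0.31  0.72  0.03]
force [ 0.6 -8.3 -7.7] w 0.014178367700619502 q [-0.15  0.77  0.48  1.77 -0.49  0.72  0.45]
gauge y 0.0709 depth 31.0
cursor short y 0.0741 depth 71.0
cursor long y 0.0813 depth 84.0
rod y 0.0636 depth 46.0
```

>>> arm_command:
  delta_pos:
    - [0, 0, -0.2]
    - [0, 0, -0.25]
    - [0, 0, -0.12]
    - [0, 0, -0.05]
    - [0, 0, 0]
    - [0, 0, 0]
  rotation:
    - [0, 0, 0]
    - [0, 0, 0]
    - [0, 0, 0]
    - [0, 0, 0]
    - [0, 0, 0]
    - [0, 0, 0]

```text
clock: 14.3
position: [0.5912, -0.1554, 0.0522]
tool_rot: [0.082, 1.546, -1.641]
force: [0.2, -8.4, -6.9]
grip_width: 0.0141
```

```bash
python3 -c "
from h import *
goto((.05,.081),.05)"; python3 look.py pics/w10.png .081 .081 .080 | tail -4
```

```text
clock 14.3 pos [ 0.5912 -0.1554  0.0522] tester [0.0492 0.0728] tool y [ 0.99 -0.15  0.  ] z [-0.15 -0.99  0.02]
shift now-axes mm [ 2.   0.7 -8.3] after-turn axes mm [ 2.2  0.8 -8.2] turn deg [-0.6   1.41 -0.11]
force [ 0.2 -8.4 -6.9] w 0.014098208476595457 q [-0.18  0.77  0.5   1.78 -0.49  0.71  0.42]
gauge y 0.0732 depth 35.0
cursor short y 0.073 depth 82.0
cursor long y 0.0815 depth 88.0
rod y 0.0741 depth 52.0
```

>>> arm_command:
  delta_pos:
    - [0, 0, -0.16]
    - [0, 0, -0.14]
    - [0, 0, -0.06]
  rotation:
    - [0, 0.1, 0]
    - [0, 0.1, 0]
    - [0, 0.1, 0]

```text
clock: 14.65
position: [0.5922, -0.149, 0.0522]
tool_rot: [1.885, 1.568, 0.159]
force: [0.1, -9.8, -7.3]
grip_width: 0.0141
```

```bash
python3 -c "
from h import *
goto((.05,.081),.05)"; python3 look.py pics/w11.png .081 .081 .080 | tail -2;  python3 -c "
from h import *
for i in range(4): optics.grab_frame('scene')
goto((.05,.081),.05)"; python3 look.py pics/w12.png .081 .081 .080 | tail -2
```

```text
clock 14.65 pos [ 0.5922 -0.149   0.0522] tester [0.0492 0.0792] tool y [ 0.99 -0.15  0.  ] z [-0.15 -0.99 -0.  ]
shift now-axes mm [ 2.2  0.8 -1.8] after-turn axes mm [ 2.2  0.8 -1.8] turn deg [-0.73 -0.06 -0.18]
force [ 0.1 -9.8 -7.3] w 0.014070041152897428 q [-0.16  0.77  0.48  1.78 -0.51  0.72  0.43]
cursor long y 0.0816 depth 95.0
rod y 0.0769 depth 47.0
clock 14.9 pos [ 0.5921 -0.1495  0.0522] tester [0.0492 0.0787] tool y [ 0.99 -0.15  0.  ] z [-0.15 -0.99 -0.  ]
shift now-axes mm [ 2.2  0.7 -2.3] after-turn axes mm [ 2.2  0.8 -2.3] turn deg [-0.76 -0.03 -0.19]
force [  0.2 -10.1  -7. ] w 0.01413726954546229 q [-0.16  0.77  0.48  1.78 -0.51  0.72  0.43]
cursor long y 0.0815 depth 88.0
rod y 0.0772 depth 48.0
```

>>> arm_command:
  delta_pos:
    - [0, 0, -0.14]
    - [0, 0, -0.1]
  rotation:
    - [0, 0.02, 0]
    - [0, 0.03, 0]

```text
clock: 15.15
position: [0.5927, -0.1457, 0.0522]
tool_rot: [1.868, 1.567, 0.141]
force: [-0.1, -9.4, -6.5]
grip_width: 0.0145
```

```bash
python3 -c "
from h import *
for i in range(4): optics.grab_frame('scene')
goto((.05,.081),.05)"; python3 look.py pics/w13.png .081 .081 .080 | tail -2; python3 -c "
from h import *
im=cv2.imread('pics/w13.png');cv2.imwrite('pics/w13c.png',cv2.resize(im[130:290,100:340],None,fx=3,fy=3,interpolation=cv2.INTER_CUBIC))"
```

```text
clock 15.35 pos [ 0.5927 -0.1459  0.0522] tester [0.0493 0.0824] tool y [ 0.99 -0.16  0.  ] z [-0.16 -0.99 -0.  ]
shift now-axes mm [2.2 0.8 1.4] after-turn axes mm [2.2 0.7 1.4] turn deg [-0.85 -0.06 -0.23]
force [-0.3 -9.8 -7.4] w 0.013931736275179903 q [-0.17  0.77  0.48  1.78 -0.51  0.72  0.43]
cursor long y 0.0814 depth 91.0
rod y 0.0767 depth 48.0
```

View pics/w13c.png

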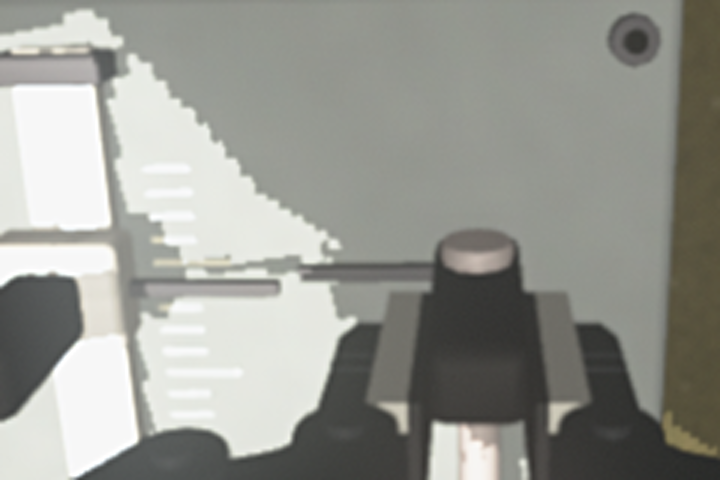

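This view shows the cursor pointer at crop (205,287) and the rod pointer at (370,271). The rod pointer is ahead of the cursor, so my profile reading caught the shadow. I'll cast these pixels directly.

Run:
```python
from h import *
c=optics.camera_params('wrist'); o,M,w=T()
f=lambda p:((cast(c,[((p[0]+.5)/3-.5+100,(p[1]+.5)/3-.5+130)],.038)[0,:2]-o)@M).round(4)
for n,p in(('cur',(150,286)),('cur',(270,288)),('rod',(310,271)),('rod',(420,271))): print(n,f(p))
g=cv2.imread('pics/w13.png').mean(2); print(g[212:236,222:228].mean(1).round(), g[212:236,160:180].mean(1).round())
c9=g=cv2.imread('pics/w12.png').mean(2); print(g[212:240,222:236].mean(1).round()); g=cv2.imread('pics/w11.png').mean(2)
```

```text
cur [-0.0135  0.0807]
cur [0.0098 0.08  ]
rod [0.0178 0.0834]
rod [0.0388 0.083 ]
[149. 149. 150. 150. 146. 123.  89.  93. 109. 110. 108. 117. 138. 150.
 151. 150. 151. 150. 150. 150. 149. 149. 148. 148.] [229. 229. 228. 219. 213. 216. 187. 170. 191. 213. 200. 131. 130. 166.
 171. 169. 180. 213. 230. 235. 236. 235. 230. 228.]
[149. 149. 150. 150. 142. 111.  87.  99. 111. 110. 108. 121. 146. 151.
 148. 139. 133. 132. 132. 131. 130. 130. 129. 128. 125. 115. 100.  97.]
```

>>> arm_command:
  delta_pos:
    - [0, 0, 0.03]
  rotation:
    - [0, 0, 0]

```text
clock: 15.5
position: [0.5923, -0.1482, 0.0522]
tool_rot: [1.359, 1.566, -0.369]
force: [0.5, -8.9, -6.7]
grip_width: 0.0141
```

```bash
cat > fin.py <<'E'
from h import *
for i in range(5): optics.grab_frame('scene')
goto((.05,.081),.05)
c=optics.camera_params('wrist'); im=optics.grab_frame('wrist')[:,:,::-1]; cv2.imwrite('pics/w14.png',im)
g=im.astype(float).mean(2); o,M,w=T()
def f(x,z=.038):
    ys=np.arange(.070,.095,.0005); q=proj(c,np.array([np.r_[o+M@[x,b],z] for b in ys])).astype(np.float32)
    return cv2.remap(g.astype(np.float32),q[:,:1],q[:,1:],cv2.INTER_LINEAR)[:,0].round()
print('rod',*zip(np.arange(70,95,.5),np.median([f(x) for x in(.022,.026,.03)],0)))
print('cur',*zip(np.arange(70,95,.5),np.median([f(x) for x in(-.008,-.003,.003)],0)))
E
python3 fin.py | sed 's/np.float[0-9]*//g'
```

```text
clock 15.75 pos [ 0.5923 -0.1484  0.0522] tester [0.0493 0.0798] tool y [ 0.99 -0.16  0.  ] z [-0.16 -0.99  0.  ]
shift now-axes mm [ 2.2  0.7 -1.2] after-turn axes mm [ 2.2  0.7 -1.2] turn deg [-0.9   0.07 -0.26]
force [ 0.2 -9.9 -6.6] w 0.014318725052106211 q [-0.17  0.77  0.48  1.78 -0.51  0.72  0.43]
rod ((70.0), (129.0)) ((70.5), (142.0)) ((71.0), (148.0)) ((71.5), (149.0)) ((72.0), (149.0)) ((72.5), (149.0)) ((73.0), (149.0)) ((73.5), (149.0)) ((74.0), (149.0)) ((74.5), (150.0)) ((75.0), (150.0)) ((75.5), (150.0)) ((76.0), (150.0)) ((76.5), (150.0)) ((77.0), (150.0)) ((77.5), (152.0)) ((78.0), (148.0)) ((78.5), (136.0)) ((79.0), (119.0)) ((79.5), (109.0)) ((80.0), (110.0)) ((80.5), (110.0)) ((81.0), (104.0)) ((81.5), (94.0)) ((82.0), (95.0)) ((82.5), (122.0)) ((83.0), (142.0)) ((83.5), (151.0)) ((84.0), (152.0)) ((84.5), (152.0)) ((85.0), (152.0)) ((85.5), (151.0)) ((86.0), (151.0)) ((86.5), (151.0)) ((87.0), (151.0)) ((87.5), (152.0)) ((88.0), (151.0)) ((88.5), (151.0)) ((89.0), (151.0)) ((89.5), (151.0)) ((90.0), (151.0)) ((90.5), (151.0)) ((91.0), (150.0)) ((91.5), (150.0)) 
[... 311 characters left out ...]
(75.5), (230.0)) ((76.0), (229.0)) ((76.5), (230.0)) ((77.0), (230.0)) ((77.5), (227.0)) ((78.0), (212.0)) ((78.5), (187.0)) ((79.0), (173.0)) ((79.5), (170.0)) ((80.0), (172.0)) ((80.5), (169.0)) ((81.0), (140.0)) ((81.5), (130.0)) ((82.0), (160.0)) ((82.5), (213.0)) ((83.0), (226.0)) ((83.5), (194.0)) ((84.0), (164.0)) ((84.5), (177.0)) ((85.0), (194.0)) ((85.5), (211.0)) ((86.0), (214.0)) ((86.5), (210.0)) ((87.0), (219.0)) ((87.5), (226.0)) ((88.0), (229.0)) ((88.5), (229.0)) ((89.0), (229.0)) ((89.5), (230.0)) ((90.0), (230.0)) ((90.5), (230.0)) ((91.0), (230.0)) ((91.5), (230.0)) ((92.0), (230.0)) ((92.5), (230.0)) ((93.0), (231.0)) ((93.5), (231.0)) ((94.0), (231.0)) ((94.5), (233.0))
```

The rod pointer band (78.5–82.5 mm) and cursor band (78.2–82.3 mm) now coincide. I'll hold briefly and hand in.

Run:
```python
from h import *
for i in range(8): optics.grab_frame('scene')
goto((.05,.081),.05); bot.job_done()
```

```text
clock 16.2 pos [ 0.5923 -0.1484  0.0522] tester [0.0493 0.0799] tool y [ 0.99 -0.16  0.  ] z [-0.16 -0.99  0.  ]
shift now-axes mm [ 2.2  0.7 -1.2] after-turn axes mm [ 2.2  0.7 -1.1] turn deg [-0.9   0.06 -0.25]
force [ 0.3 -9.5 -7. ] w 0.014479720313731938 q [-0.17  0.77  0.48  1.78 -0.51  0.72  0.43]
the job is handed in; nothing more can be done
```

I set the cursor to the gauge with the rod at home, drew the rod out to the cursor, and handed in at 16.2 s of the 54 s allowed, still holding it. No verdict is reported at hand-in.

**Last checks**
- **Rod to cursor:** the two pointers were in line to about 0.3 mm in the final wrist picture.
- **Cursor to gauge:** they agreed to about 1–2 mm in the view after release. The gauge pointer's height isn't given and I assumed it, so this figure is less certain.
- **Holding:** the arm was still, with about 9.5 N of spring pull on the wrist and the fingers stopped at 14 mm on the handle.
- **Bystanders:** I did not measure them at the end. No move passed close to them, and I saw no sign of contact.

**What failed or disagreed**
- **First cursor grasp:** it closed on nothing. The fingertips sit roughly 20 mm behind the reported TCP, not 14 mm ahead as stated. Gripping lower worked.
- **Rod position reading:** my automatic reading was thrown off by the pointer's shadow. The rod went about 3 mm past the cursor, well under the 15 mm limit, and I eased it back.

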